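# Check the strip guide's gap with a taper gauge

### The job

Make sure the sander is off: turn the spring-return knob on the switch box clockwise to its stop and let it spring back. Then take the taper gauge out of its wooden stand by the handle and slide its blade straight down between the two upright steel plates of the strip guide until it drags snugly against both, no deeper, without forcing it. Finish while still holding the gauge upright at that depth, and leave the other things on the bench alone.

Things in the scene. Friction and masses are not known exactly. Their poses are not given: they have to be found in the camera images.
- switch_box: Grey steel box 100 x 90 mm, 80 mm high, fixed to the bench, with a black knob on its top. Origin: centre of its underside; z up. It stands anywhere among the three work places, turned up to 0.4 rad.
- knob_grip (a point): Point on the knob's axis at the middle of its grip bar, 106 mm above the bench. The bar is 44 mm long along this frame's x, 14 mm thick along its y and 30 mm tall (from 88 to 118 mm above the bench). z up; the frame turns with the knob.
- switch_knob (a joint): Knob angle: 0 at rest, grows clockwise seen from above, hard stop at 1.05 rad (60 degrees). A spring (about 0.04 N m at rest, 0.16 N m at the stop) turns it back to 0 when let go. It counts as at its stop above 0.97 rad and as returned below 0.1 rad.
- stand: Pale wooden block 80 x 70 mm, 75 mm high, fixed to the bench, with an upright slot (23 mm along its x, 12 mm along its y) through its middle. Origin: centre of its underside; z up.
- gauge: Taper gauge, 90 g, standing blade down in the stand, handle on the stand's top (1 to 2 mm of play). Origin: middle of the blade's tip edge; z up along the blade. Steel blade 70 mm long, 20 mm wide along x, thin along y: 2 mm thick at the tip, 1 mm more per 10 mm, 9 mm at the handle. Dark wooden handle from z = 70 to 136 mm, 34 mm along x, 22 mm along y.
- gauge_grip (a point): Middle of the gauge's handle, 103 mm above the blade's tip, axes as the gauge's.
- guide: Strip guide fixed to the bench: green base 140 x 110 mm with two upright steel plates on a floating head. Origin: centre of its underside; z up; plates run along x, the gap is across y. Plates 70 mm long, 12 mm thick, tops 100 mm above the bench, channel 70 mm deep. The head slides freely (0.25 N) 6 mm either way along y, so it centres itself on a blade that enters slightly off.
- throat (a point): Middle of the gap's mouth (within 1 mm), level with the plate tops; axes as the guide's; moves with the floating head. The mouth is rounded over (radius 6 mm) to lead the blade in. The gap is 3 to 5 mm, different each time: the blade first touches both plates with its tip 16 to 36 mm below the tops.
- fixed_plate: The guide's plate on the +y side, clamped to the floating head (it does not give), backed by a green block with a round adjusting screw. Origin: on its inner face at mid-length, 100 mm below its top.
- sprung_plate: The plate on the -y side, on two springs. Origin: on its inner face at mid-length, 100 mm below its top; at rest 2 mm to -y of the throat. It gives to -y: 3 N to start, 2 N more per mm; sliding the blade on by 10 mm pushes it back 1 mm. Snug: the blade presses both plates and this one is back under 2.5 mm (upward drag about 2 to 6 N); over 4 mm it is forced.
- sanding_block: Cork sanding block 110 x 65 x 38 mm, loose on the bench; leave alone.
- glue: Glue bottle, 60 mm across and 150 mm tall, loose; leave alone.
- screw_jar: Glass jar with steel cap, 68 mm across and 85 mm tall, loose; leave alone.
- offcut: Pale wood offcut 160 x 45 x 28 mm, loose; leave alone.
Things that resemble listed ones, but are neither listed nor needed, are in the scene too. Leave any green or turquoise look-alike of the gauge alone.

How it is judged (in metres and radians):
On the way, in this order (a step that is already met when the one before it is completed fails the run):
1. the knob is turned to its stop (value of joint switch_knob above 0.97 rad), for 0.05 s.
2. the knob is let go and has sprung back (value of joint switch_knob below 0.1 rad and contact force between the fingers and switch_box below 0.1 N), for 0.2 s.
3. the gauge is held clear above the stand (z of gauge in the frame of stand above 0.08 m and contact force between the fingers and gauge above 3 N), for 0.1 s.
At the end, for the whole second after the job is handed in: For 1 s: gauge in the fingers (>3 N), still (<10 mm/s), upright to 0.14 rad, in line with the plates to 0.25 rad, tip 12-68 mm below plate tops, within 30 mm of their middle; blade on both plates >1 N, sprung plate back <2.5 mm; knob below 0.1 rad; four other things moved <30 mm (contact force between gauge and fixed_plate above 1 N and contact force between gauge and sprung_plate above 1 N and y of sprung_plate in the frame of throat above -0.0045 m and z of gauge in the frame of throat between -0.068 and -0.012 m and x of gauge in the frame of throat between -0.03 and 0.03 m and angle between gauge's own z axis and vertical below 0.14 rad and angle between the y axis of gauge and the y axis of guide, either way round below 0.25 rad and contact force between the fingers and gauge above 3 N and linear speed of gauge below 0.01 m/s and value of joint switch_knob below 0.1 rad and distance of each of sanding_block, glue, screw_jar, offcut from where it was at the start of the episode below 0.03 m); the arm keeps its last pose, push and grip.
It fails at once if the blade is forced in: the sprung plate pushed back by more than 4 mm (y of sprung_plate in the frame of throat below -0.006 m).
It fails at once if the sanding block is disturbed (moved over 30 mm) (distance of sanding_block from where it was at the start of the episode above 0.03 m).
It fails at once if the glue is disturbed (moved over 30 mm) (distance of glue from where it was at the start of the episode above 0.03 m).
It fails at once if the screw jar is disturbed (moved over 30 mm) (distance of screw_jar from where it was at the start of the episode above 0.03 m).
It fails at once if the offcut is disturbed (moved over 30 mm) (distance of offcut from where it was at the start of the episode above 0.03 m).
It also fails if it takes over 69 s, if anything falls off the work surface, if the arm or the gripper's body presses on something with over 40 N, if the wrist force passes 120 N, or if a joint passes its speed limit or range.

### The arm

A 6-joint arm with a two-finger parallel gripper is mounted at the origin on the work surface. World frame = base frame: x ahead of the robot, y to its left, z up, the work surface at z = 0. Lengths are in mm, angles in rad, forces in N, time in s.
With the tool pointing down it reaches from about 350 to 875 mm from the base axis. Payload 4.2 kg.
Tool frame: the origin (TCP) lies between the finger pads; the fingertips stand 11 mm ahead of it and the grasp point (between the pads) lies 8 mm behind it; z points along the fingers, y is the direction in which the jaws open and shut (so a half turn about z gives the same grasp; the last joint's range is limited). The gripper opens to 85 mm and grips with 20 to 120 N. Pads are 22 mm wide; open, the fingers measure 114 mm over their backs; the gripper's body (76 mm by 85 mm) begins 54 mm behind the grasp point. The pads swing forward as they close: fully open they stand 13 mm farther back than shut.
Start: joints at [-1.046, 0.385, 0.008, 0, -1.194, -0.259], TCP at [164.192, -603.026, 242.312] pointing down, gripper open.
Joint ranges: [-3.14, 3.14], [-1.21, 2.06], [-1.07, 1.41], [-3.16, 2.05], [-2.99, -0.16], [-3.1, 3.1]. Speed limits (rad/s): [2.79, 2.79, 3.14, 3.14, 3.14, 3.14].

### API

Orientations are given as a unit quaternion [x, y, z, w].
In Python, from bench import * gives the robot as it stands.
- The arm moves only by the tool servo_tool, never from a script. Its argument "rows" is a list of rows, each a list of 7 numbers: the opening, from 0 (shut) to 1 (fully open), then the shift along the tool's x, y, z in cm, then the turn, a rotation vector about the tool's x, y, z in degrees. A call has 1 to 12 rows; each row shifts and turns the commanded pose from where the row before left it, along the tool's axes as they then stand; what a row does not reach is not made up. A row lasts 1/10 s, in which the tool goes at most 50 mm and 8.59 degrees, less where a joint would pass 70% of its speed; a pose out of reach is approached as far as the arm can. A call is refused whole if a number of a shift passes 5 or a number of a turn 8.59, either way. A call with a gripper value outside its range is refused whole. The fingers move at their own pace and stop on an object; the grip force is fixed at half the most. Time passes only in rows, so rows that do not move let the fingers close. It gives the time, the measured TCP pose, the force and the opening at its end, in the units of the state.
- read_state(): the state, without advancing time (a new reading comes with each control period).
- get_image(name): name is "scene" or "top" or "wrist"; returns a dict with "image" (384x512x3 uint8, red, green, blue), "mtx" (3x3 intrinsics, pixels), "extrinsics" (4x4, takes a point from camera to world coordinates). Camera axes: x right, y up, looking along -z (the intrinsics and any distortion apply to the point x, -y, -z); pixel columns grow to the right and rows downward; lengths in mm; the calibration is good to about 2 mm. A picture is of the moment at which its call begins. There is no depth.
- job_done(): hands the job in, once; it reports no verdict.
The state is a dict: "clock": time; "joints": joint angles; "joint_vel": joint speeds; "joint_efforts": joint torques, N m; "position": TCP position; "ee_rot": TCP orientation; "contact_force": force on the tool from outside, world axes, zero at the start; "wrist_torque": the same for the moment, N m; "gripper_width": finger opening in mm.
Only numpy, scipy, OpenCV 4.12 (cv2) and the standard library are available. Lean on these libraries where they do the work, as an engineer would, in place of code of your own. Each camera call takes 0.05 s, during which the arm holds its last target. There are 200 camera calls.

## Working session

There is one attempt and no reset: what is moved stays moved. The work goes in short steps, Python scripts to look and compute and a tool call to move; the robot and the scene stay as the last step left them, time stands still between calls to the robot, and variables do not carry over. Pictures are saved under pics/ and viewed, about 8 in all and at most 12, crops included, and the job is handed in when it is done.

Besides the shell and the picture viewer there is one more tool, called after "Emit:" as a command line: name --pt "numbers of a row" for each row, then --argument value for the rest. servo_tool: Moves the arm, as the interface text tells. Its arguments: {"type":"object","properties":{"rows":{"type":"array","items":{"type":"array","items":{"type":"number"}}}},"required":["rows"]}

```bash
mkdir -p pics; ls
python3 - <<'E'
from bench import *
import cv2,pickle
d={}
for n in("scene","top"):
    d[n]=get_image(n); cv2.imwrite(f"pics/{n}0.png",d[n]["image"][:,:,::-1])
    print(n,d[n]["mtx"],d[n]["extrinsics"])
pickle.dump(d,open("im0.pkl","wb"))
print(read_state())
E
```

```text
pics
scene [[386.41044091   0.         258.37759554]
 [  0.         386.41044091 196.76464997]
 [  0.           0.           1.        ]] [[ 3.41829221e-01 -5.69314584e-01  7.47685555e-01  1.24648394e+03]
 [ 9.39560099e-01  1.90543209e-01 -2.84464595e-01 -3.56303298e+02]
 [ 1.94834374e-02  7.99733825e-01  6.00038503e-01  6.72693436e+02]
 [ 0.00000000e+00  0.00000000e+00  0.00000000e+00  1.00000000e+00]]
top [[467.18326488   0.         258.32640756]
 [  0.         467.18326488 192.72367758]
 [  0.           0.           1.        ]] [[ 4.30168232e-03  9.95421757e-01 -9.54830924e-02  4.25754864e+02]
 [-9.99927051e-01  5.35946167e-03  1.08244948e-02 -7.11244619e+01]
 [ 1.12866756e-02  9.54295635e-02  9.95372196e-01  1.58405648e+03]
 [ 0.00000000e+00  0.00000000e+00  0.00000000e+00  1.00000000e+00]]
{'clock': 0.1, 'joints': array([-1.04643617e+00,  3.85505331e-01,  6.80847791e-03, -4.42229875e-04,
       -1.19400970e+00, -2.58610019e-01]), 'joint_vel': array([ 0.00034426, -0.00165114,  0.00360318,  0.00053838, -0.00142165,
        0.00272628]), 'joint_efforts': array([ 1.12576558e-04, -3.93319952e+01,  1.88929063e+01,  4.19797540e+00,
       -2.58869928e-03,  7.28327393e-06]), 'position': array([ 164.0493015 , -602.58643573,  241.33238131]), 'ee_rot': array([-1.32403514e-01,  9.91195417e-01,  9.61275038e-04, -1.74458208e-04]), 'contact_force': array([ 0.45210603, -0.41947646, -0.38298886]), 'wrist_torque': array([ 0.05374825,  0.05185047, -0.03453712]), 'gripper_width': 85.35736465868926}
```

View pics/top0.png

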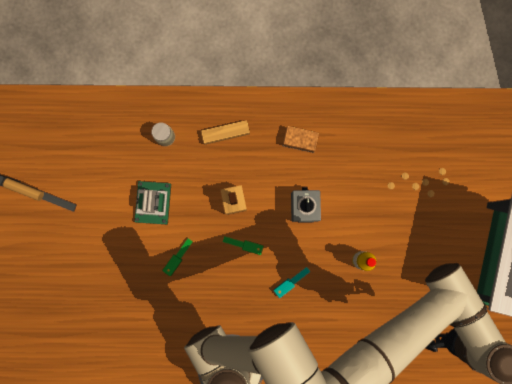

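View pics/scene0.png

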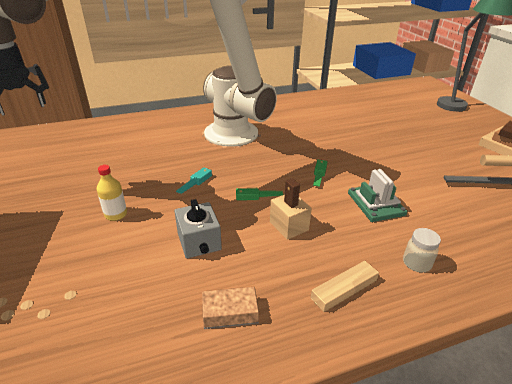

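The top view shows the guide at about (153,202), the stand with the gauge at (233,199) and the switch box at (306,205). The look-alikes are green or turquoise and lie on the bench. I'll zoom in on the three work places in both views.

```bash
cat > h.py <<'E'
import numpy as np,cv2,pickle
def ray(im,uv):
    K,E=im["mtx"],im["extrinsics"]
    d=np.linalg.inv(K)@[uv[0],uv[1],1.]; d=E[:3,:3]@(d*[1,-1,-1]); return E[:3,3],d
def onz(im,uv,z):
    o,d=ray(im,uv); return o+d*(z-o[2])/d[2]
def proj(im,p):
    K,E=im["mtx"],im["extrinsics"]
    c=E[:3,:3].T@(np.asarray(p)-E[:3,3]); c=K@(c*[1,-1,-1]); return c[:2]/c[2]
E
python3 - <<'E'
from h import *
d=pickle.load(open("im0.pkl","rb"))
t=d["top"]["image"][170:235,125:330,::-1]; s=d["scene"]["image"][152:262,165:420,::-1]
t=cv2.resize(t,(800,254),interpolation=cv2.INTER_CUBIC); s=cv2.resize(s,(800,345),interpolation=cv2.INTER_CUBIC)
cv2.imwrite("pics/crop0.png",np.vstack([t,s]))
for n,uv,z in(("box",(306,205),80),("stand",(233,199),75),("guide",(153,202),50)): print(n,onz(d["top"],uv,z).round())
E
```

```text
box [ 531. -242.   80.]
stand [550.  -6.  75.]
guide [540. 258.  50.]
```

View pics/crop0.png

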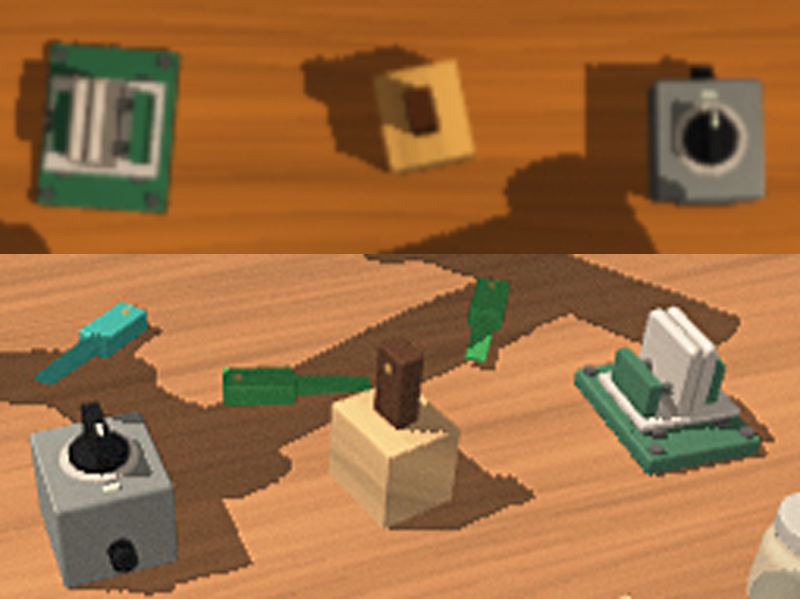

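Emit:
servo_tool --pt "1 -4.1 2.3 0 0 0 0" --pt "1 -4.1 2.3 0 0 0 0" --pt "1 -4.1 2.3 0 0 0 0" --pt "1 -4.1 2.3 0 0 0 0" --pt "1 -4.1 2.3 0 0 0 0" --pt "1 -4.1 2.3 0 0 0 0" --pt "1 -4.1 2.3 0 0 0 0" --pt "1 -4.1 2.3 0 0 0 0" --pt "1 -4.1 2.3 0 0 0 0" --pt "1 -4.1 2.3 0 0 0 0" --pt "1 -4.1 2.3 0 0 0 0" --pt "1 0 0 0 0 0 0"

```text
clock: 1.3
position: [536.1, -236.9, 241.3]
ee_rot: [-0.135, 0.991, 0.0, -0.0]
contact_force: [-1.0, 0.4, -0.2]
gripper_width: 85.2
```

```bash
cat >> h.py <<'E'
from scipy.spatial.transform import Rotation as R
def snap(fn,roi=None,k=1,name="wrist"):
    from bench import get_image
    w=get_image(name); pickle.dump(w,open(fn+".pkl","wb"))
    cv2.imwrite(f"pics/{fn}.png",w["image"][:,:,::-1]); return w
def plan(st,target,ang=None):
    "remaining shift in tool axes (cm); turn about tool z (deg) so jaw axis y lies along world angle ang (deg, mod 180)"
    r=R.from_quat(st["ee_rot"]); print("pos",st["position"].round(1),"shift cm",(r.inv().apply(np.asarray(target)-st["position"])/10).round(2))
    y=r.apply([0,1,0]); a=np.degrees(np.arctan2(y[1],y[0])); z=r.apply([0,0,1])
    print("jaw ang",round(a,1),"tilt",np.degrees(np.arccos(-z[2])).round(2), None if ang is None else "turn tool z %.1f"%(-((ang-a+90)%180-90)))
E
python3 - <<'E'
from h import *
from bench import *
w=snap("w1"); st=read_state(); print(st["clock"],st["position"],w["extrinsics"].round(2),w["mtx"][0])
plan(st,[531,-242,160],90)
E
```

```text
1.35 [ 534.28740303 -238.27964502  241.28880701] [[-2.7000e-01 -9.3000e-01 -2.6000e-01  4.6836e+02]
 [ 9.6000e-01 -2.6000e-01 -7.0000e-02 -2.5507e+02]
 [ 0.0000e+00 -2.7000e-01  9.6000e-01  3.7144e+02]
 [ 0.0000e+00  0.0000e+00  0.0000e+00  1.0000e+00]] [278.83265644   0.         253.13833621]
pos [ 534.3 -238.3  241.3] shift cm [ 0.41 -0.28  8.13]
jaw ang 105.5 tilt 0.09 turn tool z 15.5
```

View pics/w1.png

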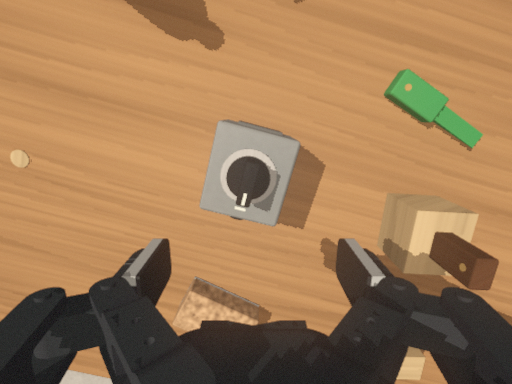

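The wrist view shows the knob ring at about (248,176) with its pointer at (243,201). Its box corners are near (222,123), (299,142), (275,225) and (202,208). The stand is on the right.

Run:
```python
from h import *
w=pickle.load(open("w1.pkl","rb")); d=pickle.load(open("im0.pkl","rb"))
im=w["image"]; hsv=cv2.cvtColor(im,cv2.COLOR_RGB2HSV)
roi=np.zeros(im.shape[:2],bool); roi[110:235,195:305]=1
# box top (grey) quad
g=((hsv[...,1]<60)&(hsv[...,2]>50)&roi).astype(np.uint8)
g=cv2.morphologyEx(g,cv2.MORPH_OPEN,np.ones((3,3)))
c=max(cv2.findContours(g,0,2)[0],key=cv2.contourArea); print(cv2.minAreaRect(c))
q=cv2.approxPolyDP(cv2.convexHull(c),6,True)[:,0]; 
P=[onz(w,p,80)[:2] for p in q]; print(q.tolist(),np.round(P,1).tolist())
# bright ring/pointer
b=((im.min(2)>170)&roi).astype(np.uint8)
for m in (b,):
    n,l,s,ce=cv2.connectedComponentsWithStats(m); print(s[1:].tolist(),ce[1:].round(1).tolist())
# ring around knob
crop=cv2.resize(im[115:235,190:310,::-1],(600,600),interpolation=cv2.INTER_CUBIC)
dt=d["top"]["image"][185:225,285:327,::-1]
cv2.imwrite("pics/c1.png",cv2.resize(crop,(600,600)))
for uv in((248,176),): print("ring z88",onz(w,uv,82))
print("ptr",onz(w,(245,193),118),onz(w,(242,208),118))
print("top ring",onz(d["top"],(125+712/3.9,170+135/3.9),88))
```

```text
((248.2240753173828, 172.15975952148438), (85.15750122070312, 94.4977798461914), 14.931418418884277)
[[219, 121], [299, 143], [274, 225], [200, 207]] [[483.4, -286.6], [482.5, -201.8], [576.6, -200.4], [578.1, -285.0]]
[[220, 149, 56, 51, 553], [241, 193, 6, 12, 39], [234, 206, 12, 6, 40]] [[240.4, 165.0], [243.7, 198.9], [239.5, 208.5]]
ring z88 [ 529.85094931 -243.42561231   82.        ]
ptr [ 538.76382668 -243.27245128  118.        ] [ 553.94864775 -242.1390867   118.        ]
top ring [ 531.73395369 -245.77627252   88.        ]
```

View pics/c1.png

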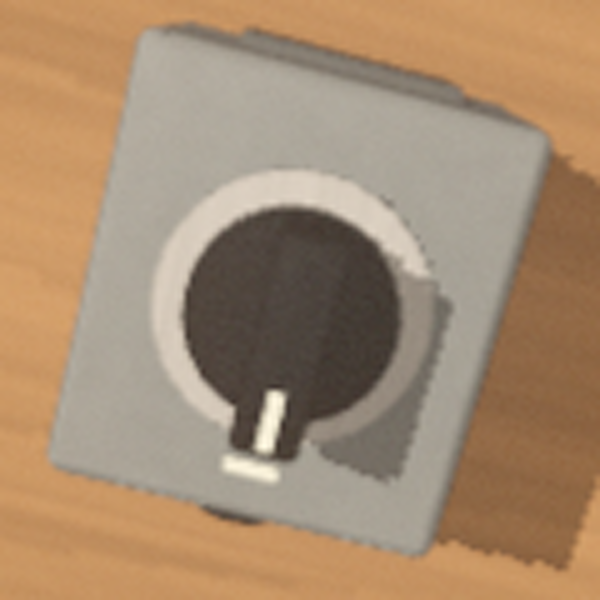

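Emit:
servo_tool --pt "1 0.45 -0.39 0 0 0 0" --pt "1 0 0 2 0 0 7" --pt "1 0 0 3 0 0 7" --pt "1 0 0 3 0 0 0" --pt "1 0 0 0 0 0 0" --pt "1 0 0 0 0 0 0" --pt "1 0 0 0 0 0 0"

```text
clock: 2.05
position: [530.3, -246.5, 164.4]
ee_rot: [-0.01, 1.0, -0.001, 0.002]
contact_force: [-0.4, 0.4, 0.1]
gripper_width: 85.5
```

Run:
```python
from h import *
from bench import *
st=read_state(); plan(st,[531,-243.3,102],91.5); print(st["joints"].round(2),st["contact_force"].round(1))
```

```text
pos [ 530.3 -246.5  164.4] shift cm [-0.06  0.32  6.24]
jaw ang 91.2 tilt 0.2 turn tool z -0.3
[-0.16  0.38 -0.21  0.   -0.98 -1.39] [-0.4  0.4  0.1]
```

Emit:
servo_tool --pt "1 -0.06 0.32 2 0 0 0" --pt "1 0 0 2 0 0 0" --pt "1 0 0 2.2 0 0 0" --pt "1 0 0 0 0 0 0" --pt "1 0 0 0 0 0 0"

```text
clock: 2.55
position: [531.0, -242.6, 101.8]
ee_rot: [-0.011, 1.0, -0.0, 0.001]
contact_force: [0.9, 0.2, 0.6]
gripper_width: 85.1
```

Emit:
servo_tool --pt "0 0 0 0 0 0 0" --pt "0 0 0 0 0 0 0" --pt "0 0 0 0 0 0 0" --pt "0 0 0 0 0 0 0" --pt "0 0 0 0 0 0 0" --pt "0 0 0 0 0 0 0" --pt "0 0 0 0 0 0 0" --pt "0 0 0 0 0 0 0" --pt "0 0 0 0 0 0 0" --pt "0 0 0 0 0 0 0"

```text
clock: 3.55
position: [530.3, -243.4, 101.0]
ee_rot: [-0.011, 1.0, -0.001, 0.0]
contact_force: [-1.5, -5.4, 2.1]
gripper_width: 12.8
```

Emit:
servo_tool --pt "0 0 0 0 0 0 7" --pt "0 0 0 0 0 0 7" --pt "0 0 0 0 0 0 7" --pt "0 0 0 0 0 0 7" --pt "0 0 0 0 0 0 7" --pt "0 0 0 0 0 0 7" --pt "0 0 0 0 0 0 7" --pt "0 0 0 0 0 0 7" --pt "0 0 0 0 0 0 0" --pt "0 0 0 0 0 0 0"

```text
clock: 4.55
position: [531.3, -241.9, 101.0]
ee_rot: [0.458, 0.889, 0.001, 0.001]
contact_force: [2.9, 2.2, 2.5]
gripper_width: 13.1
```

Run:
```python
from h import *
from bench import *
st=read_state(); plan(st,[531,-243.3,102],31.5); print(st["joints"].round(2),st["contact_force"].round(1),st["wrist_torque"])
```

```text
pos [ 531.3 -241.9  101. ] shift cm [-0.1 -0.1 -0.1]
jaw ang 35.4 tilt 0.15 turn tool z 3.9
[-0.15  0.45 -0.28 -0.   -0.84 -2.37] [2.9 2.2 2.5] [ 0.7966656  -0.61725973  0.15418773]
```

Emit:
servo_tool --pt "0 0 0 0 0 0 3" --pt "0 0 0 0 0 0 2" --pt "0 0 0 0 0 0 0" --pt "0 0 0 0 0 0 0"

```text
clock: 4.95
position: [531.4, -241.9, 100.9]
ee_rot: [0.497, 0.868, 0.001, 0.001]
contact_force: [3.4, 4.6, 3.8]
gripper_width: 13.0
```

Run:
```python
from h import *
from bench import *
st=read_state(); plan(st,[531,-243.3,102],31.5); print(st["joints"].round(2),st["contact_force"].round(1),st["wrist_torque"])
```

```text
pos [ 531.4 -241.9  100.9] shift cm [-0.1  -0.1  -0.11]
jaw ang 30.4 tilt 0.16 turn tool z -1.1
[-0.15  0.45 -0.28 -0.   -0.84 -2.46] [3.4 4.6 3.8] [ 1.36841268 -1.1361978   0.22503396]
```

Emit:
servo_tool --pt "0 0 0 0 0 0 3" --pt "0 0 0 0 0 0 0" --pt "0 0 0 0 0 0 0"

```text
clock: 5.25
position: [531.4, -241.9, 101.0]
ee_rot: [0.518, 0.855, 0.0, 0.001]
contact_force: [2.9, 4.2, 2.5]
gripper_width: 13.1
```

Run:
```python
from h import *
from bench import *
st=read_state(); plan(st,[531,-243.3,102],31.5); print(st["contact_force"].round(1),st["wrist_torque"])
w=snap("w2"); cv2.imwrite("pics/c2.png",cv2.resize(w["image"][60:300,130:380,::-1],(625,600)))
```

```text
pos [ 531.4 -241.9  101. ] shift cm [-0.1 -0.1 -0.1]
jaw ang 27.6 tilt 0.15 turn tool z -3.9
[2.9 4.2 2.5] [ 1.29278795 -1.02878673  1.22189174]
```

View pics/c2.png

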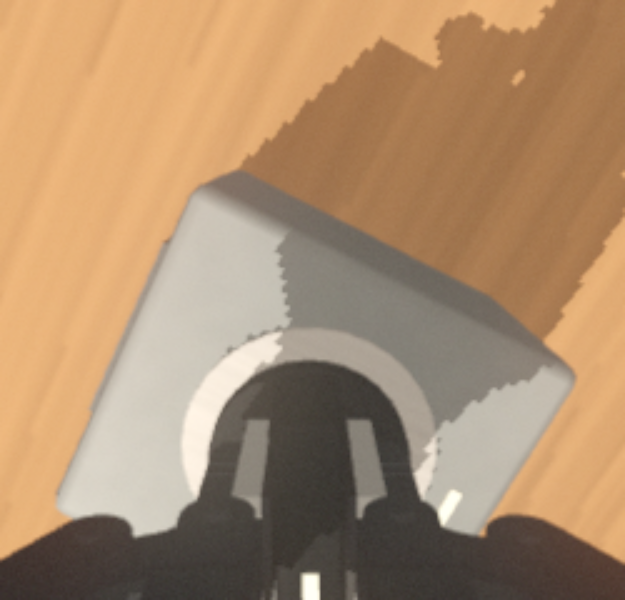

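The wrist moment jumped to 1.2 N m, so the knob is at its stop, and the picture shows it turned by about 60°. I'll release it, rise and check that it springs back.

Emit:
servo_tool --pt "0 0 0 0 0 0 -3" --pt "1 0 0 0 0 0 0" --pt "1 0 0 0 0 0 0" --pt "1 0 0 0 0 0 0" --pt "1 0 0 0 0 0 0" --pt "1 0 0 0 0 0 0" --pt "1 0 0 -3 0 0 0" --pt "1 0 0 -4 0 0 -8" --pt "1 0 0 -4 0 0 -8" --pt "1 0 0 -4 0 0 -8" --pt "1 0 0 0 0 0 -8" --pt "1 0 0 0 0 0 -8"

```text
clock: 6.5
position: [530.5, -242.5, 252.3]
ee_rot: [0.169, 0.986, 0.0, 0.002]
contact_force: [0.9, -0.1, -1.0]
gripper_width: 85.8
```

Run:
```python
from h import *
from bench import *
d=pickle.load(open("im0.pkl","rb")); t=d["top"]
st=read_state(); plan(st,[460,-6,250],90)
w=snap("w3"); im=w["image"]
p=proj(w,[531,-243,118]); print("knob px",p)
t1=snap("t1",name="top")["image"]
# gauge: dark brown handle on pale wood, top view
u,v=226,185
crop=np.vstack([cv2.resize(im[:,:,::-1],(512,384)),])
cv2.imwrite("pics/w3.png",crop)
```

```text
pos [ 530.5 -242.5  252.3] shift cm [14.54 19.94  0.19]
jaw ang 70.5 tilt 0.22 turn tool z -19.5
knob px [252.71578985 189.45758739]
```

View pics/w3.png

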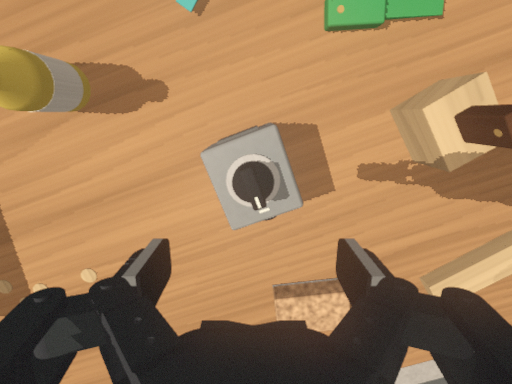

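The knob is back at rest, with the pointer on its mark at (262,209). Next I move over the stand.

Emit:
servo_tool --pt "1 1 3.82 -0.3 0 0 0" --pt "1 1 3.82 -0.3 0 0 0" --pt "1 1 3.82 -0.3 0 0 0" --pt "1 1 3.82 -0.3 0 0 0" --pt "1 1 3.82 -0.3 0 0 0" --pt "1 1 3.82 -0.3 0 0 0" --pt "1 0 0 0 0 0 -7" --pt "1 0 0 0 0 0 -7" --pt "1 0 0 0 0 0 -7" --pt "1 0 0 0 0 0 -7" --pt "1 0 0 0 0 0 0" --pt "1 0 0 0 0 0 0"

```text
clock: 7.8
position: [551.1, -6.3, 268.0]
ee_rot: [-0.07, 0.998, -0.0, -0.0]
contact_force: [-0.2, -0.4, 0.7]
gripper_width: 85.5
```

Run:
```python
from h import *
from bench import *
t=pickle.load(open("im0.pkl","rb"))["top"]
st=read_state(); plan(st,[550,-6,250],98.5)
w=snap("w4"); im=w["image"]; hsv=cv2.cvtColor(im,cv2.COLOR_RGB2HSV)
print("stand px",proj(w,[550,-6,75]), "handle top px",proj(w,[550,-6,141]))
for ww,z,n in((w,141,"wrist"),(t,141,"top")):
    img=ww["image"];h=cv2.cvtColor(img,cv2.COLOR_RGB2HSV); c=proj(ww,[550,-6,130]); 
    m=(h[...,2]<110)&(h[...,1]>70); yy,xx=np.mgrid[:384,:512]; r=60 if n=="wrist" else 13
    m&=(abs(xx-c[0])<r)&(abs(yy-c[1])<r)
    k=max(cv2.findContours(m.astype(np.uint8),0,2)[0],key=cv2.contourArea)
    rr=cv2.minAreaRect(k); B=[onz(ww,p,z)[:2].round(1).tolist() for p in cv2.boxPoints(rr)]; print(n,c,rr,B,onz(ww,rr[0],z))
cv2.imwrite("pics/w4.png",im[:,:,::-1])
```

```text
pos [551.1  -6.3 268. ] shift cm [0.1  0.05 1.8 ]
jaw ang 98.0 tilt 0.04 turn tool z -0.5
stand px [253.06854036 175.74177445] handle top px [253.03826672 190.219438  ]
wrist [253.0442769  187.34520965] ((262.0, 171.0), (0.0, 0.0), 0.0) [[530.4, -0.3], [530.4, -0.3], [530.4, -0.3], [530.4, -0.3]] [ 5.30366871e+02 -2.89974949e-01  1.41000000e+02]
top [232.38147952 197.44348613] ((229.923095703125, 197.11537170410156), (14.31647777557373, 10.78638744354248), 78.69007110595703) [[568.5, 22.1], [575.3, -10.7], [531.6, -19.8], [524.9, 12.9]] [550.0401944   1.129473  141.       ]
```

View pics/w4.png

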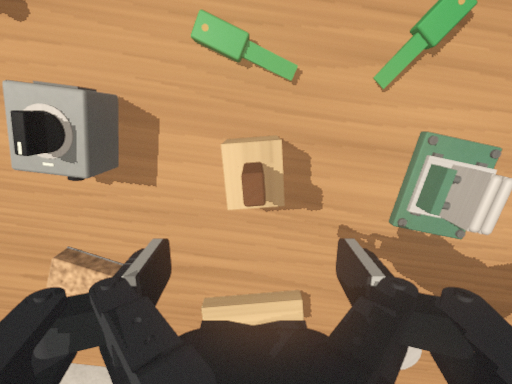

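The stand's top is at about (253,175) and the handle's top is at about (254,192), roughly aligned with the image. The guide is on the right, near (450,185).

Run:
```python
from h import *
w=pickle.load(open("w4.pkl","rb")); im=w["image"]
def q(m,z,n):
    k=max(cv2.findContours(m.astype(np.uint8),0,2)[0],key=cv2.contourArea); rr=cv2.minAreaRect(k)
    B=np.array([onz(w,p,z)[:2] for p in cv2.boxPoints(rr)]); e=np.diff(B,axis=0); 
    print(n,cv2.contourArea(k),np.round(rr[0],1),"ctr",B.mean(0).round(1),"edges",np.linalg.norm(e,axis=1).round(1),np.degrees(np.arctan2(e[:,1],e[:,0])).round(1))
yy,xx=np.mgrid[:384,:512]; roi=(abs(xx-253)<45)&(abs(yy-175)<50)
print(im[200,253],im[185,253],im[168,253],im[150,235],im[130,253])
f=im.astype(int); dark=(f.max(2)<115)&roi
k=max(cv2.findContours(dark.astype(np.uint8),0,2)[0],key=cv2.contourArea); print("bbox dark",cv2.boundingRect(k))
for y in range(158,212,4): print(y, im[y,238:272:3,0].tolist())
q(dark,141,"handle")
pale=(f[...,0]>175)&(f[...,2]>85)&roi
q(pale|dark,75,"stand")
```

```text
[144  97  66] [142  94  63] [116  77  51] [241 205 152] [201 151 101]
bbox dark (259, 163, 4, 10)
158 [241, 239, 232, 230, 232, 231, 233, 230, 223, 225, 222, 215]
162 [242, 239, 232, 199, 186, 177, 157, 144, 224, 223, 222, 218]
166 [234, 240, 119, 119, 118, 118, 117, 117, 132, 164, 187, 225]
170 [242, 235, 117, 115, 117, 117, 117, 114, 112, 165, 162, 164]
174 [240, 204, 134, 137, 136, 139, 141, 140, 123, 162, 163, 163]
178 [241, 197, 140, 140, 142, 141, 140, 140, 125, 163, 164, 164]
182 [241, 219, 140, 141, 140, 141, 140, 141, 130, 162, 162, 161]
186 [240, 229, 143, 142, 143, 141, 142, 138, 131, 152, 162, 160]
190 [239, 233, 143, 142, 142, 142, 140, 138, 133, 143, 161, 159]
194 [240, 242, 143, 143, 142, 138, 141, 143, 137, 136, 160, 159]
198 [239, 241, 142, 139, 138, 142, 144, 140, 135, 133, 161, 158]
202 [238, 240, 138, 142, 143, 142, 139, 139, 135, 156, 217, 205]
206 [239, 240, 236, 171, 174, 202, 215, 215, 216, 223, 218, 204]
210 [210, 211, 211, 210, 210, 208, 201, 198, 191, 139, 141, 172]
handle 7.5 [260.5 167.5] ctr [527.3  -2.2] edges [8.5 2.8 8.5] [-171.6   98.     8.5]
stand 5888.5 [253. 175.] ctr [552.   -5.8] edges [ 99.2 118.5 109.3] [ 98.   10.5 -82. ]
```

Run:
```python
from h import *
w=pickle.load(open("w4.pkl","rb")); im=w["image"]; f=im.astype(int)
def q(m,z,n):
    m=cv2.morphologyEx(m.astype(np.uint8),cv2.MORPH_OPEN,np.ones((3,3)))
    k=max(cv2.findContours(m,0,2)[0],key=cv2.contourArea); rr=cv2.minAreaRect(k)
    B=np.array([onz(w,p,z)[:2] for p in cv2.boxPoints(rr)]); e=np.diff(B,axis=0)
    print(n,cv2.contourArea(k),np.round(rr[0],1),"ctr",B.mean(0).round(1),"edges",np.linalg.norm(e,axis=1).round(1),np.degrees(np.arctan2(e[:,1],e[:,0])).round(1))
yy,xx=np.mgrid[:384,:512]
q((f[...,0]>126)&(f[...,0]<152)&(f[...,1]<104)&(abs(xx-253)<14)&(yy>171)&(yy<208),141,"handle top")
q((f[...,1]-f[...,2]>30)&(f[...,0]>215)&(f[...,2]>120)&(xx>215)&(xx<290)&(yy>135)&(yy<206)|(f[...,1]<115)&(xx>240)&(xx<268)&(yy>163)&(yy<206),75,"stand")
# guide: pale steel plate tops
g=im[120:250,380:512,::-1]; cv2.imwrite("pics/g4.png",cv2.resize(g,(609,600)))
```

```text
handle top 591.0 [252.4 188.8] ctr [549.   -6.7] edges [18.9 31.8 19.5] [100.9  11.3 -79. ]
stand 2868.5 [252.7 173.5] ctr [548.6  -6.6] edges [69.3 76.7 73.8] [102.   13.6 -77.8]
```

Emit:
servo_tool --pt "1 0.21 0 3 0 0 -3" --pt "1 0 0 4 0 0 0" --pt "1 0 0 4 0 0 0" --pt "1 0 0 3 0 0 0" --pt "1 0 0 2.6 0 0 0" --pt "1 0 0 0 0 0 0" --pt "1 0 0 0 0 0 0"

```text
clock: 8.55
position: [549.6, -6.6, 102.7]
ee_rot: [-0.097, 0.995, -0.0, -0.0]
contact_force: [0.3, -0.4, 0.2]
gripper_width: 85.3
```

Emit:
servo_tool --pt "0 0 0 0 0 0 0" --pt "0 0 0 0 0 0 0" --pt "0 0 0 0 0 0 0" --pt "0 0 0 0 0 0 0" --pt "0 0 0 0 0 0 0" --pt "0 0 0 0 0 0 0" --pt "0 0 0 0 0 0 0" --pt "0 0 0 0 0 0 0" --pt "0 0 0 0 0 0 0" --pt "0 0 0 0 0 0 0"

```text
clock: 9.55
position: [549.5, -6.4, 103.1]
ee_rot: [-0.098, 0.995, -0.0, 0.001]
contact_force: [-1.8, 0.1, 6.6]
gripper_width: 21.7
```

Run:
```python
from h import *
from bench import *
st=read_state(); plan(st,[549,-6.7,102],101); print(st["contact_force"].round(1),st["wrist_torque"].round(2),st["gripper_width"])
```

```text
pos [549.5  -6.4 103.1] shift cm [ 0.06 -0.01  0.11]
jaw ang 101.2 tilt 0.07 turn tool z 0.2
[-1.8  0.1  6.6] [ 0.16  0.34 -0.04] 21.662145917116973
```

Emit:
servo_tool --pt "0 0 0 -1 0 0 0" --pt "0 0 0 -1.5 0 0 0" --pt "0 0 0 -2 0 0 0" --pt "0 0 0 -2 0 0 0" --pt "0 0 0 -2.5 0 0 0" --pt "0 0 0 -2.5 0 0 0" --pt "0 0 0 -2.5 0 0 0" --pt "0 0 0 0 0 0 0" --pt "0 0 0 0 0 0 0" --pt "0 0 0 0 0 0 0"

```text
clock: 10.55
position: [548.1, -6.6, 240.8]
ee_rot: [-0.098, 0.995, 0.0, -0.002]
contact_force: [0.1, 0.0, -2.5]
gripper_width: 21.4
```

View pics/g4.png

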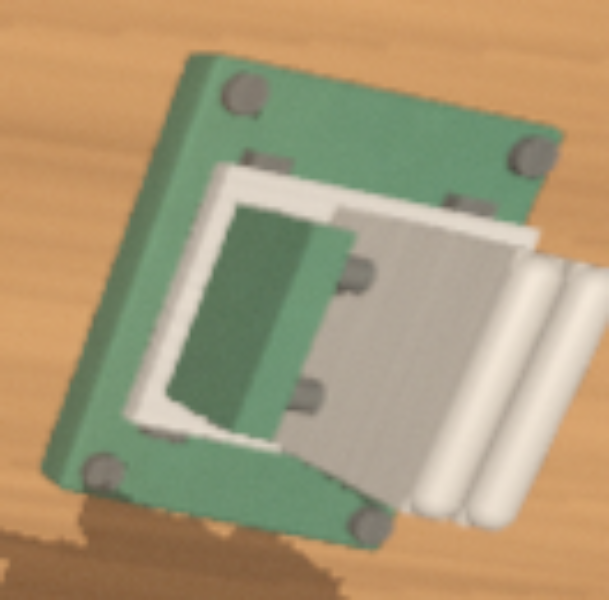

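The gap between the two plate tops runs from about (503,177) to (481,232) in w4. The sprung plate, with its green spring block, is on the −y side. I'll convert this and cross-check it with the top view.

Run:
```python
from h import *
w=pickle.load(open("w4.pkl","rb")); t=pickle.load(open("t1.pkl","rb"))
c=lambda u,v:(380+u/4.614-.4,120+v/4.615-.4)
for z in (97,100):
    a,b=onz(w,c(572,262),z),onz(w,c(465,518),z); print(z,a.round(1),b.round(1),(a+b)/2,np.linalg.norm(a-b),np.degrees(np.arctan2(*(a-b)[1::-1])))
# top: bright plates
im=t["image"]; f=im.astype(int)
m=((f.min(2)>120)&(f.max(2)-f.min(2)<40)); m[:180]=0;m[225:]=0;m[:,:130]=0;m[:,175:]=0
for y in range(184,222,3): print(y,f[y,134:172].mean(1).round().astype(int).tolist())
g=((f[...,1]-f[...,0]>15)); g[:175]=0;g[230:]=0;g[:,:125]=0;g[:,180:]=0
k=max(cv2.findContours(g.astype(np.uint8),0,2)[0],key=cv2.contourArea); rr=cv2.minAreaRect(k)
B=np.array([onz(t,p,15)[:2] for p in cv2.boxPoints(rr)]); e=np.diff(B,axis=0); print("base",B.mean(0),np.linalg.norm(e,axis=1),np.degrees(np.arctan2(e[:,1],e[:,0])))
print("pred throat px",proj(t,[*B.mean(0),100]))
```

```text
97 [507.4 267.   97. ] [574.4 265.4  97. ] [540.92652344 266.19537668  97.        ] 67.01103599765143 178.64612718732457
100 [507.2 264.2 100. ] [573.5 262.6 100. ] [540.33527859 263.38946081 100.        ] 66.34357375817811 178.6461271873245
184 [53, 52, 52, 49, 39, 34, 34, 33, 33, 32, 32, 32, 33, 31, 34, 42, 60, 61, 62, 62, 62, 62, 61, 62, 62, 61, 62, 62, 63, 62, 60, 54, 63, 63, 61, 63, 65, 79]
187 [50, 49, 48, 42, 34, 32, 32, 33, 32, 33, 33, 33, 32, 39, 55, 61, 61, 61, 61, 62, 61, 62, 62, 62, 63, 64, 65, 64, 63, 63, 62, 60, 62, 60, 62, 60, 61, 79]
190 [49, 50, 48, 49, 75, 89, 88, 88, 87, 82, 74, 71, 67, 61, 58, 69, 72, 70, 72, 76, 91, 92, 88, 75, 80, 79, 75, 76, 77, 79, 77, 74, 73, 69, 65, 61, 63, 93]
193 [52, 52, 50, 50, 75, 69, 59, 58, 58, 64, 81, 87, 74, 59, 62, 81, 85, 71, 54, 65, 97, 94, 76, 95, 96, 87, 88, 108, 112, 125, 154, 173, 162, 98, 68, 66, 69, 91]
196 [54, 51, 47, 58, 81, 50, 36, 34, 39, 57, 80, 83, 72, 57, 71, 83, 81, 69, 63, 88, 89, 66, 61, 55, 45, 57, 65, 65, 59, 48, 92, 165, 150, 86, 66, 69, 88, 102]
199 [51, 50, 44, 34, 36, 34, 33, 34, 43, 67, 82, 79, 67, 60, 80,
[... 700 characters left out ...]
 84, 70, 71, 112, 161, 127, 75, 64, 62, 85, 90, 90]
214 [47, 44, 62, 69, 73, 76, 84, 89, 95, 90, 94, 99, 106, 106, 110, 117, 119, 119, 122, 132, 134, 140, 150, 150, 148, 156, 167, 168, 169, 169, 157, 106, 71, 68, 64, 86, 88, 89]
217 [51, 59, 63, 62, 59, 63, 64, 63, 64, 64, 63, 63, 64, 63, 64, 65, 65, 65, 66, 65, 65, 65, 65, 66, 64, 64, 64, 65, 64, 67, 66, 66, 67, 69, 71, 87, 89, 90]
220 [49, 62, 63, 64, 62, 62, 63, 63, 64, 63, 64, 64, 64, 64, 64, 64, 64, 64, 64, 65, 64, 65, 66, 66, 66, 66, 66, 61, 50, 61, 63, 61, 64, 67, 85, 95, 97, 97]
base [542.27835888 267.91663446] [137.10493144 108.88408536 137.11702827] [ -3.07113425 -94.47620772 176.54911591]
pred throat px [146.53268756 200.21794633]
```

Emit:
servo_tool --pt "0 -0.57 3.36 0 0 0 0" --pt "0 -0.57 3.36 0 0 0 0" --pt "0 -0.57 3.36 0 0 0 0" --pt "0 -0.57 3.36 0 0 0 0" --pt "0 -0.57 3.36 0 0 0 0" --pt "0 -0.57 3.36 0 0 0 0" --pt "0 -0.57 3.36 0 0 0 0" --pt "0 -0.57 3.36 0 0 0 7" --pt "0 0 0 0 0 0 7" --pt "0 0 0 0 0 0 0" --pt "0 0 0 0 0 0 0" --pt "0 0 0 0 0 0 0"

```text
clock: 11.75
position: [541.4, 265.2, 241.8]
ee_rot: [0.024, 1.0, -0.0, -0.0]
contact_force: [0.0, -0.2, -0.4]
gripper_width: 21.5
```

Run:
```python
from h import *
from bench import *
st=read_state(); plan(st,[541,266,240],87); print(st["contact_force"].round(1))
w=snap("w5"); cv2.imwrite("pics/c5.png",cv2.resize(w["image"][90:290,150:360,::-1],(630,600)))
print(proj(w,[541,266,100]))
```

```text
pos [541.4 265.2 241.8] shift cm [0.04 0.08 0.18]
jaw ang 87.3 tilt 0.07 turn tool z 0.3
[ 0.  -0.2 -0.4]
[253.62475066 187.15231994]
```

View pics/c5.png

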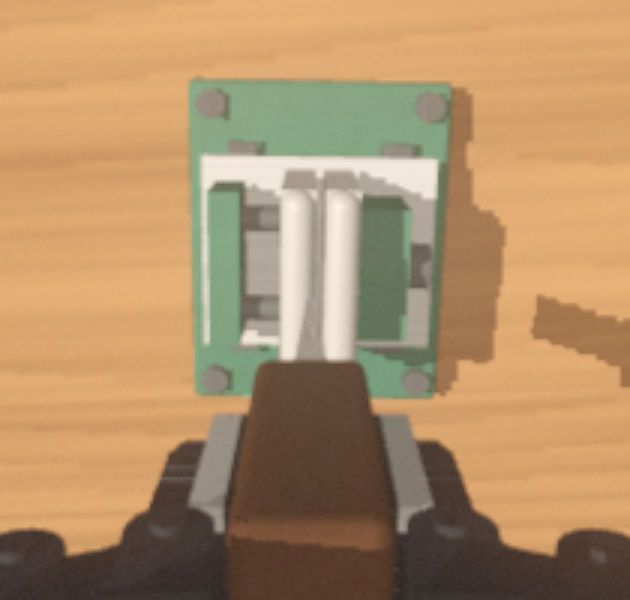

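Viewed from above, the gap lies at crop columns 316–324 and the handle is centred at about 312. So the blade has to move roughly 3–4 mm to +y.

Run:
```python
from h import *
w=pickle.load(open("w5.pkl","rb")); c=lambda u,v:(150+u/3-.3,90+v/3-.3)
f=w["image"].astype(int).mean(2).round().astype(int)
for y in (158,170,182,194,204): print(y,f[y,240:274].tolist())
a=onz(w,c(320.5,192),99);b=onz(w,c(319,345),99);print("gap",a,b,np.degrees(np.arctan2(*(b-a)[1::-1])))
print("handle top-ish front edge lower",onz(w,c(312,362),172), "upper",onz(w,c(312,525),241.8-98+136))
q=c(255,362),c(368,362); print(onz(w,q[0],214),onz(w,q[1],214))
```

```text
158 [140, 141, 144, 181, 221, 229, 239, 246, 238, 227, 217, 205, 189, 172, 150, 156, 171, 158, 174, 219, 229, 239, 245, 240, 228, 220, 209, 195, 175, 150, 122, 98, 95, 93]
170 [166, 166, 161, 185, 223, 229, 234, 234, 228, 220, 213, 201, 186, 166, 148, 155, 164, 151, 182, 223, 229, 234, 235, 229, 220, 213, 202, 188, 167, 138, 112, 105, 108, 105]
182 [169, 168, 171, 194, 223, 230, 233, 231, 224, 217, 210, 198, 183, 161, 144, 156, 159, 163, 202, 224, 231, 233, 232, 224, 217, 210, 200, 181, 157, 132, 106, 103, 105, 102]
194 [138, 137, 144, 186, 224, 230, 232, 229, 223, 216, 205, 180, 153, 155, 153, 158, 154, 163, 211, 226, 231, 232, 228, 222, 215, 207, 191, 172, 146, 118, 102, 102, 103, 103]
204 [208, 215, 208, 201, 223, 230, 231, 228, 214, 182, 152, 152, 153, 153, 154, 153, 152, 174, 211, 227, 232, 231, 227, 220, 211, 202, 186, 163, 145, 153, 158, 158, 156, 155]
gap [507.67682928 270.38467269  99.        ] [559.97712156 267.60482171  99.        ] -3.042506784679364
handle top-ish front edge lower [540.68549247 266.00920234 172.        ] upper [524.49299607 266.63381494 279.8       ]
[525.58413105 255.27143548 214.        ] [526.627847   277.79476263 214.        ]
```

Emit:
servo_tool --pt "0 -0.12 0.27 0 0 0 0" --pt "0 0 0 1.5 0 0 0" --pt "0 0 0 1.5 0 0 0" --pt "0 0 0 1 0 0 0" --pt "0 0 0 0 0 0 0" --pt "0 0 0 0 0 0 0" --pt "0 0 0 0 0 0 0"

```text
clock: 12.5
position: [543.3, 268.9, 203.3]
ee_rot: [0.024, 1.0, 0.0, 0.001]
contact_force: [-0.5, 0.2, -0.7]
gripper_width: 21.2
```

```bash
cat >> h.py <<'E'
def force(n=6):
    from bench import get_image,read_state
    F=[]
    for _ in range(n): get_image("wrist"); s=read_state(); F.append(np.r_[s["contact_force"],s["position"]])
    F=np.array(F); print("F,pos mean",F.mean(0).round(2),"std",F.std(0).round(2)[:3])
E
python3 - <<'E'
from h import *
from bench import *
force(); plan(read_state(),[542.7,267.9,202],86.7)
w=snap("w6"); cv2.imwrite("pics/c6.png",cv2.resize(w["image"][90:290,150:360,::-1],(630,600)))
E
```

```text
F,pos mean [ 7.0000e-02 -9.0000e-02 -9.8000e-01  5.4307e+02  2.6886e+02  2.0298e+02] std [0.29 0.42 0.56]
pos [542.9 268.7 202.7] shift cm [ 0.02 -0.09  0.07]
jaw ang 87.2 tilt 0.03 turn tool z 0.5
```

View pics/c6.png

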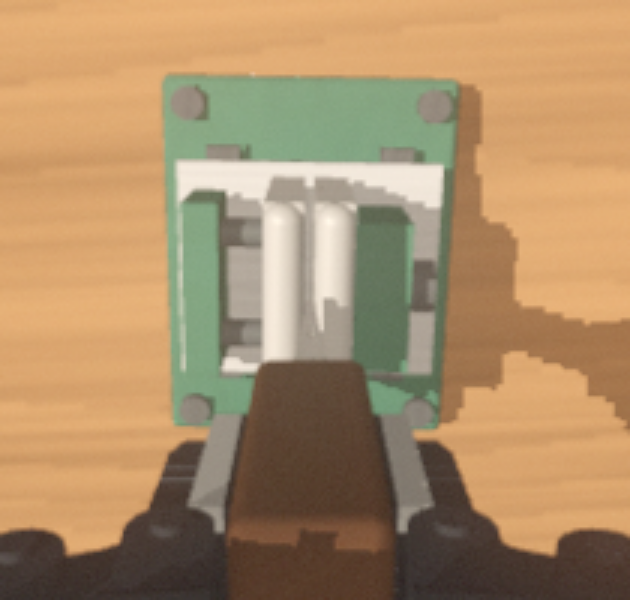

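The gap is centred at about crop column 308 and the blade at about 312, which is within about 1 mm. I'll shift 1 mm to −y and lower slowly, watching the force. The no-contact reading is fz ≈ −1.0.

Emit:
servo_tool --pt "0 0 -0.1 0 0 0 0" --pt "0 0 0 0.3 0 0 0" --pt "0 0 0 0.3 0 0 0" --pt "0 0 0 0.3 0 0 0" --pt "0 0 0 0.3 0 0 0" --pt "0 0 0 0 0 0 0" --pt "0 0 0 0 0 0 0"

```text
clock: 13.55
position: [542.7, 267.6, 190.2]
ee_rot: [0.024, 1.0, -0.0, -0.0]
contact_force: [0.6, 0.5, -1.2]
gripper_width: 21.4
```

```bash
python3 -c "
from h import *
force(4)"
```

```text
F,pos mean [ 2.5000e-01  5.0000e-02 -7.5000e-01  5.4281e+02  2.6769e+02  1.9039e+02] std [0.51 0.1  0.56]
```

Emit:
servo_tool --pt "0 0 0 0.2 0 0 0" --pt "0 0 0 0.2 0 0 0" --pt "0 0 0 0.1 0 0 0" --pt "0 0 0 0 0 0 0" --pt "0 0 0 0 0 0 0"

```text
clock: 14.25
position: [542.7, 267.7, 185.2]
ee_rot: [0.024, 1.0, -0.0, -0.0]
contact_force: [-0.6, 0.5, -0.5]
gripper_width: 21.2
```

```bash
python3 -c "
from h import *
force(4)"
```

```text
F,pos mean [ 2.6000e-01 -3.3000e-01 -9.8000e-01  5.4277e+02  2.6767e+02  1.8535e+02] std [0.29 0.5  0.23]
```

Emit:
servo_tool --pt "0 0 0 0.2 0 0 0" --pt "0 0 0 0.2 0 0 0" --pt "0 0 0 0.1 0 0 0" --pt "0 0 0 0 0 0 0" --pt "0 0 0 0 0 0 0"

```text
clock: 14.95
position: [542.9, 267.7, 180.5]
ee_rot: [0.024, 1.0, 0.0, 0.0]
contact_force: [-0.1, -0.8, 0.3]
gripper_width: 21.0
```

```bash
python3 -c "
from h import *
force(4)"
```

```text
F,pos mean [ 1.1000e-01 -5.0000e-02  9.0000e-01  5.4294e+02  2.6772e+02  1.8051e+02] std [0.44 0.27 0.33]
```

Emit:
servo_tool --pt "0 0 0 0.2 0 0 0" --pt "0 0 0 0.2 0 0 0" --pt "0 0 0 0 0 0 0" --pt "0 0 0 0 0 0 0"

```text
clock: 15.55
position: [542.9, 267.8, 176.2]
ee_rot: [0.024, 1.0, 0.0, 0.0]
contact_force: [1.0, -1.4, 1.3]
gripper_width: 21.2
```

```bash
python3 -c "
from h import *
force(4)"
```

```text
F,pos mean [4.4000e-01 3.3000e-01 6.6000e-01 5.4292e+02 2.6780e+02 1.7624e+02] std [0.45 0.29 0.57]
```

Emit:
servo_tool --pt "0 0 0 0.2 0 0 0" --pt "0 0 0 0.2 0 0 0" --pt "0 0 0 0 0 0 0" --pt "0 0 0 0 0 0 0"

```text
clock: 16.15
position: [542.7, 267.7, 172.2]
ee_rot: [0.024, 1.0, 0.0, -0.0]
contact_force: [0.5, -0.1, 1.2]
gripper_width: 21.4
```

```bash
python3 -c "
from h import *
force(4)"
```

```text
F,pos mean [ 0.0000e+00 -3.4000e-01  1.8100e+00  5.4274e+02  2.6766e+02  1.7219e+02] std [0.2  0.49 0.57]
```

Drag started near TCP z 181 and is now about 2.8 N over the no-contact reading, some 9 mm past first touch. I'll add 3 mm to reach mid-window and make a final check.

Emit:
servo_tool --pt "0 0 0 0.15 0 0 0" --pt "0 0 0 0.15 0 0 0" --pt "0 0 0 0 0 0 0" --pt "0 0 0 0 0 0 0" --pt "0 0 0 0 0 0 0" --pt "0 0 0 0 0 0 0"

```text
clock: 16.95
position: [542.8, 267.7, 169.3]
ee_rot: [0.024, 1.0, -0.0, 0.0]
contact_force: [-0.6, -0.6, 4.0]
gripper_width: 21.7
```

Run:
```python
from h import *
from bench import *
force(8); plan(read_state(),[542.7,268,169],86.7)
w=snap("w7")["image"]; s=snap("s7",name="scene")["image"]
A=cv2.resize(w[90:290,150:350,::-1],(400,400)); B=cv2.resize(s[120:220,330:430,::-1],(400,400),interpolation=cv2.INTER_CUBIC)
cv2.imwrite("pics/c7.png",np.hstack([A,B]))
```

```text
F,pos mean [ 4.8000e-01 -1.5000e-01  2.7400e+00  5.4279e+02  2.6769e+02  1.6932e+02] std [0.67 0.59 0.71]
pos [542.8 267.7 169.3] shift cm [0.01 0.03 0.03]
jaw ang 87.2 tilt 0.01 turn tool z 0.5
```

View pics/c7.png

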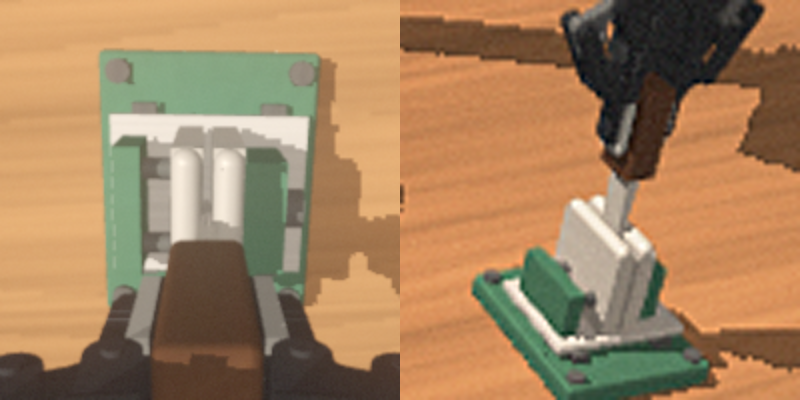

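The right-hand view shows the blade upright between both plates at about (625,215), still in the fingers. Drag is about 3.7 N, in the snug range.

```bash
python3 -c "
from bench import *
print(job_done())"
```

```text
the job is handed in; nothing more can be done
None
```

I carried out all the steps and handed the job in at about 17.5 s on the robot's clock; it gave no verdict.

- **Knob:** I turned it clockwise until the wrist moment jumped to 1.2 N m at the hard stop. After I let go, the picture showed its pointer back on the mark.
- **Gauge:** I lifted it out of the stand by the handle (fingers 21.5 mm apart) and slid the blade straight down between the plates. Drag began with the tip about 17 mm below the plate tops. I stopped with the tip about 29 mm below, which should push the sprung plate back about 1.2 mm.
- **Last checks:** upward drag was about 3.7 N over the no-contact reading, with noise of about 0.7 N. Tool tilt was 0.01°, in line with the plates to about 0.5°, and the gauge was still in the fingers. The last picture showed the blade in the gap.
- **Not measured directly:** I worked out the tip depth and the sprung plate's movement from the arm's position and the drag, good to a few mm and a few tenths of a mm. I took no final picture of the four loose things, but the arm passed over or beside them and never felt a contact there.
- **Disagreements:** early estimates of the throat differed by 2 to 5 mm between views. The near wrist view settled it before I inserted the blade.

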